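Return the check weights from the balance to their cases

ROBOT

A 6-joint arm with a two-finger parallel gripper is mounted at the origin on the work surface. World frame = base frame: x ahead of the robot, y to its left, z up, the work surface at z = 0. Lengths are in m, angles in rad, forces in N, time in s.
With the tool pointing down it reaches from about 0.35 to 0.85 m from the base axis. Payload 8.1 kg.
Tool frame: the origin (TCP) lies at the centre of the arm's flange, where the gripper is bolted on; the fingertips stand 186 mm ahead of it and the grasp point (between the pads) lies 167 mm ahead of it; z points along the fingers, y is the line along which they close (so a half turn about z gives the same grasp; the last joint's range is limited). The gripper opens to 93 mm and grips with 3 to 60 N. Pads are 15 mm wide; open, the fingers measure 128 mm over their backs; the gripper's body (75 mm by 188 mm) begins 65 mm behind the grasp point.
Start: joints at [1.06, 0.13, 1.488, -0, 1.523, -0.085], TCP at [0.248, 0.546, 0.405] pointing down, gripper open.
Joint ranges: [-2.96, 2.96], [-0.89, 2.26], [0.02, 2.5], [-1.34, 4.48], [0, 2.73], [-2.66, 2.66]. Speed limits (rad/s): [2.39, 2.39, 2.79, 3.14, 3.14, 3.14].

INTERFACE

Orientations are given as a rotation vector (axis times angle).
In Python, from plant import read_state, read_camera, camera_params, robot gives the robot as it stands.
- The arm moves only by the tool carry_out, never from a script. Its argument "targets" is a list of rows, each an object of numbers: "hand": the opening in per cent of the stroke, from 0 (shut) to 100 (fully open); "x", "y", "z": the shift along the tool's x, y, z in m; "ax", "ay", "az": the turn, a rotation vector about the tool's x, y, z in rad. In form: [{"hand": .., "x": .., "y": .., "z": .., "ax": .., "ay": .., "az": ..}, ...]. A call has 1 to 8 rows; each row is the pose to reach, as a shift and turn from the pose commanded when the call began, along the tool's axes at that moment; what a row does not reach only later rows make up. A row lasts 1/8 s, in which the tool goes at most 62.5 mm and 10.7 degrees, less where a joint would pass 70% of its speed; a pose out of reach is approached as far as the arm can. A call with a gripper value outside its range is refused whole. The fingers move at their own pace and stop on an object; "newtons" is the grip in N (left out, the last holds). Time passes only in rows, so rows that repeat a pose let the fingers close. It gives the time, the measured TCP pose, the force, the opening and the grip force at its end, in the units of the state.
- read_state(): the state, without advancing time (a new reading comes with each control period).
- read_camera(name): name is "side" or "top"; returns (picture, depth): 400x640x3 uint8, blue, green, red; 400x640 float32, m along the optical axis (not along the pixel's ray), 0 where there is no reading.
- camera_params(name): a dict with "fx", "fy", "cx", "cy" (pixels), "position" and "rotation" of the camera in the world. Camera axes: x right, y up, looking along -z (the intrinsics and any distortion apply to the point x, -y, -z); pixel columns grow to the right and rows downward; lengths in m; the calibration is good to about 2 mm. A picture is of the moment at which its call begins. camera_params takes no time and is no camera call.
- robot.close_job(): hands the job in; it is judged then, once.
The state is a dict: "t": time; "q": joint angles; "dq": joint speeds; "joint_torque": joint torques, N m; "tool_pos": TCP position; "orientation": TCP orientation; "force": force on the tool from outside, world axes, zero at the start; "wrist_torque": the same for the moment, N m; "opening": finger opening in m; "gripper_force": force on a finger pad.
Only numpy, scipy, OpenCV 4.12 (cv2) and the standard library are available. Lean on these libraries where they do the work, as an engineer would, in place of code of your own. Each camera call takes 0.05 s, during which the arm holds its last target. There are 200 camera calls.

TASK

The balance check is done: take apart the stack of four steel disc weights on the balance pan and put each weight back in its own open case, the one whose round felt seat is just a little wider than that weight, so that it lies flat down in the seat. Set them down gently without dropping or tipping them, never let a weight touch the bench, and leave the large 1 kg weight in its case alone.

Things in the scene. Friction and masses are not known exactly. Their poses are not given: they have to be found in the camera images.
- w50: 50 g check weight (smallest, on top of the stack): plain stainless steel disc, 24 mm diameter, 13.8 mm high, with a shallow groove round its rim; 50 g. Origin: centre of its underside, z up.
- w100: 100 g check weight (second smallest, under the smallest): plain stainless steel disc, 32 mm diameter, 15.5 mm high, with a shallow groove round its rim; 100 g. Origin: centre of its underside, z up.
- w200: 200 g check weight (second largest, under those two): plain stainless steel disc, 42 mm diameter, 18.0 mm high, with a shallow groove round its rim; 200 g. Origin: centre of its underside, z up.
- w500: 500 g check weight (largest, at the bottom of the stack, on the pan): plain stainless steel disc, 58 mm diameter, 23.7 mm high, with a shallow groove round its rim; 500 g. Origin: centre of its underside, z up.
- case50: open case of the 50 g weight, the smallest: round white plastic base, 52 mm outside diameter and 12 mm high, fixed to the bench, with a blue felt-lined round seat 35 mm across and 4 mm deep in its top (seat floor 8 mm above the bench, surrounding rim 12 mm). Cap is off. Origin: centre of its underside, z up.
- case100: open case of the 100 g weight, the second smallest: round white plastic base, 60 mm outside diameter and 12 mm high, fixed to the bench, with a blue felt-lined round seat 43 mm across and 4 mm deep in its top (seat floor 8 mm above the bench, surrounding rim 12 mm). Cap is off. Origin: centre of its underside, z up.
- case200: open case of the 200 g weight, the middle-sized (third smallest): round white plastic base, 70 mm outside diameter and 12 mm high, fixed to the bench, with a blue felt-lined round seat 53 mm across and 4 mm deep in its top (seat floor 8 mm above the bench, surrounding rim 12 mm). Cap is off. Origin: centre of its underside, z up.
- case500: open case of the 500 g weight, the second largest of the five cases and largest of the four empty ones: round white plastic base, 86 mm outside diameter and 12 mm high, fixed to the bench, with a blue felt-lined round seat 69 mm across and 4 mm deep in its top (seat floor 8 mm above the bench, surrounding rim 12 mm). Cap is off. Origin: centre of its underside, z up.
- balance: precision balance, white, fixed: housing 200 mm wide (y) and 46 mm high, reaching from 138 mm in front of the origin (-x, sloped control console up to 55 mm high) to 78 mm behind it (+x); round dark grey steel pan of 134 mm diameter whose top is 56 mm above the bench. The stack stands on the pan, up to about 15 mm off its centre. Origin: at bench level under the centre of the pan, z up, x from console to pan.
- w1000: 1 kg weight, not part of the job: steel disc, 74 mm diameter, 29 mm high, already sitting in its own case (102 mm outside diameter, 12 mm high) among the empty ones. Origin: centre of its underside.

How it is judged:
At the end, for the whole second after the job is handed in: Each of the four weights lies flat (within 0.08 rad) on the felt of its own case, its centre within 9 mm of the case's and its underside 5 to 10.5 mm above the case's underside, released and at rest; the 1 kg weight is within 10 mm of where it was (horizontal distance between w50 and case50 below 0.009 m and z of w50 in the frame of case50 between 0.005 and 0.0105 m and angle between each of w50, w100, w200, w500's own z axis and vertical below 0.08 rad and linear speed of each of w50, w100, w200, w500 below 0.02 m/s and contact force between each of w50, w100, w200, w500 and the fingers below 0.1 N and horizontal distance between w100 and case100 below 0.009 m and z of w100 in the frame of case100 between 0.005 and 0.0105 m and horizontal distance between w200 and case200 below 0.009 m and z of w200 in the frame of case200 between 0.005 and 0.0105 m and horizontal distance between w500 and case500 below 0.009 m and z of w500 in the frame of case500 between 0.005 and 0.0105 m and distance of w1000 from where it was at the start of the episode below 0.01 m); the robot touches nothing.
It fails at once if a weight is set down on, or falls onto, the bare bench (height (world z) of any of w50, w100, w200, w500 below 0.005 m).
It fails at once if a weight is tipped over (more than 35 degrees) (angle between any of w50, w100, w200, w500's own z axis and vertical above 0.6 rad).
It fails at once if a weight is let fall (untouched by the fingers and faster than 0.7 m/s, a drop of 25 mm) ((contact force between w50 and the fingers below 0.05 N and linear speed of w50 above 0.7 m/s) or (contact force between w100 and the fingers below 0.05 N and linear speed of w100 above 0.7 m/s) or (contact force between w200 and the fingers below 0.05 N and linear speed of w200 above 0.7 m/s) or (contact force between w500 and the fingers below 0.05 N and linear speed of w500 above 0.7 m/s)).
It fails at once if the 1 kg weight is moved from its place by more than 10 mm (distance of w1000 from where it was at the start of the episode above 0.01 m).
It also fails if it takes over 112 s, if anything falls off the work surface, if the arm or the gripper's body presses on something with over 40 N, if the wrist force passes 120 N, or if a joint passes its speed limit or range.

## Working session

There is one attempt and no reset: what is moved stays moved. The work goes in short steps, Python scripts to look and compute and a tool call to move; the robot and the scene stay as the last step left them, time stands still between calls to the robot, and variables do not carry over. Pictures are saved under pics/ and viewed, at most 14 in all, crops included, and the job is handed in when it is done.

Besides the shell and the picture viewer there is one more tool, called after "Call:" in YAML: its name, and indented under it one key for each argument. carry_out: Moves the arm, as the interface text tells. Its arguments: {"type":"object","properties":{"targets":{"type":"array","items":{"type":"object","properties":{"hand":{"type":"number"},"x":{"type":"number"},"y":{"type":"number"},"z":{"type":"number"},"ax":{"type":"number"},"ay":{"type":"number"},"az":{"type":"number"}}}},"newtons":{"type":"number"}},"required":["targets"]}

```bash
mkdir -p pics; ls; python3 - <<'E'
from plant import read_state, read_camera, camera_params
import cv2, numpy as np
for n in ("top","side"):
    im,d=read_camera(n); cv2.imwrite(f"pics/{n}0.png",im); np.save(f"{n}0.npy",d); print(camera_params(n), d.min(), d.max())
print(read_state())
E
```

```text
pics
{'fx': 488.9600607202226, 'fy': 488.9600607202226, 'cx': 315.9397588915101, 'cy': 204.83474519963295, 'position': array([0.37881423, 0.06002809, 1.27436059]), 'rotation': array([ 0.11604184, -0.10122068, -1.5698301 ])} 0.0 2.0796149
{'fx': 414.5785405305695, 'fy': 414.5785405305695, 'cx': 318.00904952037575, 'cy': 196.18453163219124, 'position': array([ 0.39891491, -0.54448229,  0.60755335]), 'rotation': array([ 0.87890033, -0.08107068, -0.17583351])} 0.0 2.534967
{'t': 0.1, 'q': array([ 1.05960162e+00,  1.31081734e-01,  1.48914408e+00,  4.84125907e-05,
        1.52300778e+00, -8.53821226e-02]), 'dq': array([-0.00021541, -0.00273553, -0.00236694,  0.00029995,  0.00041848,
        0.00018397]), 'joint_torque': array([ 9.15874625e-04, -5.61349797e+01, -4.93092299e+01,  7.69861042e-02,
        2.93094793e-02, -3.25451094e-05]), 'tool_pos': array([0.24769996, 0.54626476, 0.40380888]), 'orientation': array([-6.63714860e-01, -3.07014020e+00,  2.44102515e-03]), 'force': array([ 0.62061054, -0.25823123,  0.43746534]), 'wrist_torque': array([-0.01205546,  0.04329746,  0.00489696]), 'gripper_force': 0.0, 'opening': 0.09248420859952634}
```

View pics/top0.png

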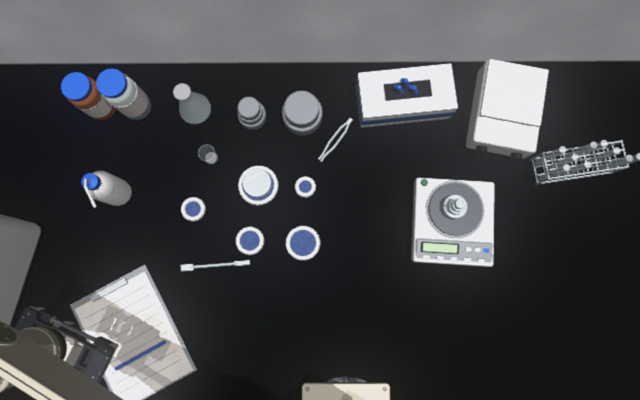

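View pics/side0.png

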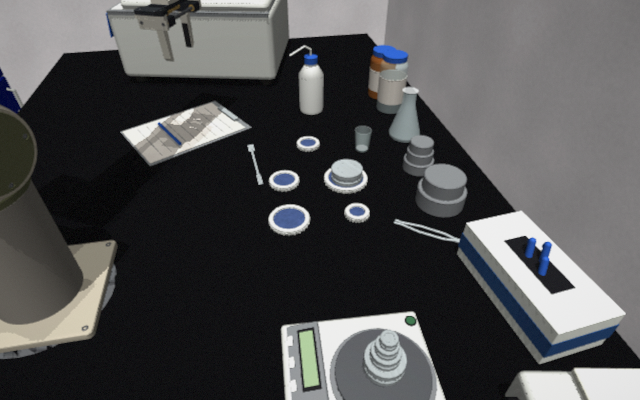

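Top view: five cases at about (193,209), (250,240), (302,243), (305,187) and the occupied one at (258,185). The stack is at (455,208) on the pan. The side view shows the same layout, with the stack at (386,355). Next I'll measure the seats by ray casting and look at a stack crop.

```bash
cat > h.py <<'E'
import numpy as np, cv2
from scipy.spatial.transform import Rotation as R
from plant import read_state, read_camera, camera_params
def ray(n,u,v,z):
    p=camera_params(n); d=np.array([(u-p['cx'])/p['fx'],-(v-p['cy'])/p['fy'],-1.])
    d=R.from_rotvec(p['rotation']).apply(d); return p['position']+d*(z-p['position'][2])/d[2]
def rays(n,uv,z): return np.array([ray(n,u,v,z) for u,v in uv])
def circ(P): # least-squares circle
    A=np.c_[2*P[:,:2],np.ones(len(P))]; s=np.linalg.lstsq(A,(P[:,:2]**2).sum(1),rcond=None)[0]
    return s[0],s[1],2*np.sqrt(s[2]+s[0]**2+s[1]**2)
def goal(T,p,az): # print shift in tool axes from state/commanded to world point
    pass
E
python3 - <<'E'
from h import *
for n in("top","side"):
    im=cv2.imread(f"pics/{n}0.png"); b,g,r=[im[...,i].astype(int) for i in range(3)]
    m=((b-r>35)&(b>60)).astype(np.uint8)
    c,_=cv2.findContours(m,cv2.RETR_EXTERNAL,cv2.CHAIN_APPROX_NONE)
    for k in c:
        if cv2.contourArea(k)<40: continue
        M=cv2.moments(k); u,v=M['m10']/M['m00'],M['m01']/M['m00']
        P=rays(n,[(u,v)],.008)[0]; C=circ(rays(n,k[:,0,:],.008))
        if .2<P[0]<.75 and -.1<P[1]<.5: print(n,round(u),round(v),P.round(4),np.round(C,4))
    w=((im.min(2)>130)).astype(np.uint8)
    c,_=cv2.findContours(w,cv2.RETR_EXTERNAL,cv2.CHAIN_APPROX_NONE)
    for k in c:
        if cv2.contourArea(k)<80: continue
        C=circ(rays(n,k[:,0,:],.012))
        if .2<C[0]<.75 and -.4<C[1]<.5: print(n,'white',np.round(C,4),len(k))
    d=np.load(f"{n}0.npy")
    q=(slice(165,250),slice(410,500)) if n=="top" else (slice(320,400),slice(330,440))
    cr=im[q]; cv2.imwrite(f"pics/{n}crop.png",cv2.resize(cr,None,fx=6,fy=6,interpolation=cv2.INTER_CUBIC))
E
```

```text
top 249 240 [0.4631 0.2448 0.008 ] [0.4632 0.2448 0.0474]
top 302 242 [0.457  0.1069 0.008 ] [0.4571 0.107  0.0633]
top 193 209 [0.546  0.3948 0.008 ] [0.546  0.3948 0.0372]
top 305 186 [0.6043 0.101  0.008 ] [0.6044 0.1011 0.0291]
top 262 194 [0.5844 0.2124 0.008 ] [0.6096 0.2249 0.0772]
top white [0.3949 0.332  0.1075] 146
top white [0.4626 0.244  0.0703] 81
top white [0.4567 0.1066 0.0864] 96
top white [0.5457 0.394  0.0607] 66
top white [ 0.5111 -0.2851  0.2414] 318
top white [0.604  0.1007 0.0525] 57
top white [0.6084 0.2245 0.1024] 111
top white [0.7307 0.0202 0.0876] 91Traceback (most recent call last):
  File "<stdin>", line 15, in <module>
  File "h.py", line 7, in rays
    def rays(n,uv,z): return np.array([ray(n,u,v,z) for u,v in uv])
                                       ~~~^^^^^^^^^
  File "h.py", line 5, in ray
    p=camera_params(n); d=np.array([(u-p['cx'])/p['fx'],-(v-p['cy'])/p['fy'],-1.])
ValueError: time passes only in moves, steps and waits
```

```bash
cat > h.py <<'E'
import numpy as np, cv2
from functools import lru_cache
from scipy.spatial.transform import Rotation as R
from plant import read_state, read_camera, camera_params
par=lru_cache(None)(camera_params)
def dirs(n,uv):
    p=par(n); uv=np.asarray(uv,float)
    return R.from_rotvec(p['rotation']).apply(np.c_[(uv[:,0]-p['cx'])/p['fx'],-(uv[:,1]-p['cy'])/p['fy'],-np.ones(len(uv))])
def rays(n,uv,z):
    d=dirs(n,uv); o=par(n)['position']; return o+d*((z-o[2])/d[:,2])[:,None]
def pts(n,depth,q):
    v,u=np.mgrid[q]; v=v.ravel();u=u.ravel(); return par(n)['position']+dirs(n,np.c_[u,v])*depth[q].ravel()[:,None],np.c_[u,v]
def circ(P):
    A=np.c_[2*P[:,:2],np.ones(len(P))]; s=np.linalg.lstsq(A,(P[:,:2]**2).sum(1),rcond=None)[0]
    return np.array([s[0],s[1],2*np.sqrt(s[2]+s[0]**2+s[1]**2)])
E
python3 - <<'E'
from h import *
for n in("top","side"):
    im=cv2.imread(f"pics/{n}0.png"); b,g,r=[im[...,i].astype(int) for i in range(3)]
    if n=="side":
      m=((b-r>35)&(b>60)).astype(np.uint8)
      c,_=cv2.findContours(m,cv2.RETR_EXTERNAL,cv2.CHAIN_APPROX_NONE)
      for k in c:
        if cv2.contourArea(k)<40: continue
        C=circ(rays(n,k[:,0,:],.008))
        if .2<C[0]<.75 and -.1<C[1]<.5: print(n,C.round(4))
    d=np.load(f"{n}0.npy")
    q=(slice(165,250),slice(410,500)) if n=="top" else (slice(320,400),slice(330,440))
    P,uv=pts(n,d,q)
    for z in(.127,.1132,.0977,.0797,.056):
        s=abs(P[:,2]-z)<.005; 
        if s.any(): print(n,z,s.sum(),P[s].mean(0).round(4),((P[s].min(0)+P[s].max(0))/2).round(4),np.ptp(P[s],axis=0).round(3))
    cv2.imwrite(f"pics/{n}crop.png",cv2.resize(im[q],None,fx=6,fy=6,interpolation=cv2.INTER_CUBIC))
E
```

```text
top 0.127 72 [ 0.543  -0.2692  0.1259] [ 0.5433 -0.2692  0.1262] [0.022 0.022 0.007]
top 0.1132 57 [ 0.5383 -0.2646  0.1123] [ 0.5418 -0.269   0.1131] [0.03  0.029 0.01 ]
top 0.0977 86 [ 0.5384 -0.2618  0.097 ] [ 0.5417 -0.2677  0.0977] [0.04  0.039 0.01 ]
top 0.0797 179 [ 0.5399 -0.2646  0.079 ] [ 0.5416 -0.2701  0.0799] [0.055 0.058 0.01 ]
top 0.056 1915 [ 0.5234 -0.2748  0.0545] [ 0.5219 -0.2737  0.056 ] [0.17  0.192 0.01 ]
side [0.4586 0.1107 0.0616]
side [0.607  0.1049 0.0275]
side [0.4648 0.2495 0.044 ]
side [0.5485 0.4011 0.0325]
side 0.127 262 [ 0.5432 -0.2717  0.127 ] [ 0.5438 -0.2712  0.1262] [0.024 0.024 0.007]
side 0.1132 211 [ 0.5383 -0.2771  0.1135] [ 0.5427 -0.2718  0.1132] [0.031 0.031 0.01 ]
side 0.0977 313 [ 0.5383 -0.2801  0.0981] [ 0.5426 -0.2721  0.0977] [0.042 0.039 0.01 ]
side 0.0797 580 [ 0.5382 -0.2831  0.0801] [ 0.5433 -0.2725  0.0798] [0.058 0.056 0.01 ]
side 0.056 3946 [ 0.5377 -0.2779  0.0566] [ 0.5401 -0.269   0.056 ] [0.133 0.113 0.01 ]
```

View pics/topcrop.png

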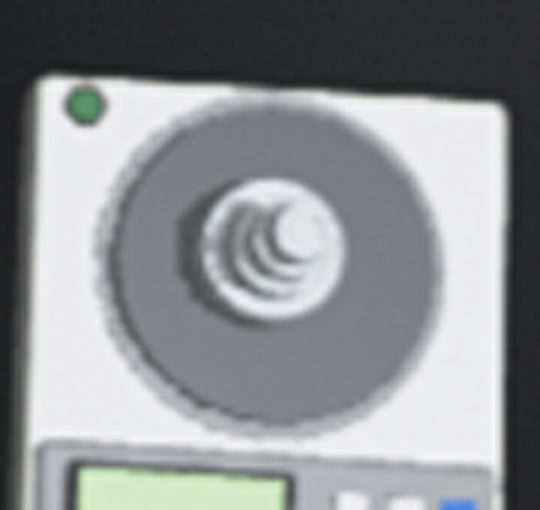

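View pics/sidecrop.png

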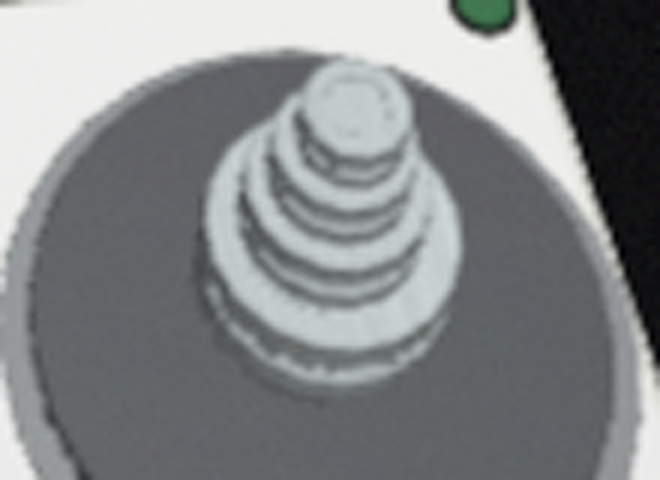

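The stack is concentric at about (0.5425, -0.271). The top-view seat diameters identify every case. I'll start moving to above the stack, turning the fingers so they close along world x.

Call:
carry_out:
  targets:
    - {"hand": 100,"x": -0.04,"y": -0.04,"z": 0,"az": 0.15}
    - {"hand": 100,"x": -0.08,"y": -0.08,"z": 0,"az": 0.32}
    - {"hand": 100,"x": -0.12,"y": -0.12,"z": 0,"az": 0.48}
    - {"hand": 100,"x": -0.16,"y": -0.16,"z": 0,"az": 0.65}
    - {"hand": 100,"x": -0.2,"y": -0.2,"z": 0,"az": 0.82}
    - {"hand": 100,"x": -0.24,"y": -0.245,"z": 0,"az": 0.98}
    - {"hand": 100,"x": -0.28,"y": -0.285,"z": 0,"az": 1.145}
    - {"hand": 100,"x": -0.32,"y": -0.33,"z": 0,"az": 1.145}

```text
schema error: expected keys hand, x, y, z, ax, ay, az
```

Call:
carry_out:
  targets:
    - {"hand": 100,"x": -0.04,"y": -0.04,"z": 0,"ax": 0,"ay": 0,"az": 0.15}
    - {"hand": 100,"x": -0.08,"y": -0.08,"z": 0,"ax": 0,"ay": 0,"az": 0.32}
    - {"hand": 100,"x": -0.12,"y": -0.12,"z": 0,"ax": 0,"ay": 0,"az": 0.48}
    - {"hand": 100,"x": -0.16,"y": -0.16,"z": 0,"ax": 0,"ay": 0,"az": 0.65}
    - {"hand": 100,"x": -0.2,"y": -0.2,"z": 0,"ax": 0,"ay": 0,"az": 0.82}
    - {"hand": 100,"x": -0.24,"y": -0.245,"z": 0,"ax": 0,"ay": 0,"az": 0.98}
    - {"hand": 100,"x": -0.28,"y": -0.285,"z": 0,"ax": 0,"ay": 0,"az": 1.145}
    - {"hand": 100,"x": -0.32,"y": -0.33,"z": 0,"ax": 0,"ay": 0,"az": 1.145}

```text
t: 1.1
tool_pos: [0.403, 0.112, 0.4046]
orientation: [2.224, 2.219, 0.0]
force: [1.0, 0.6, 0.2]
opening: 0.0932
gripper_force: 0.0
```

Call:
carry_out:
  targets:
    - {"hand": 100,"x": -0.055,"y": 0.02,"z": 0,"ax": 0,"ay": 0,"az": 0}
    - {"hand": 100,"x": -0.11,"y": 0.04,"z": 0,"ax": 0,"ay": 0,"az": 0}
    - {"hand": 100,"x": -0.165,"y": 0.06,"z": 0,"ax": 0,"ay": 0,"az": 0}
    - {"hand": 100,"x": -0.22,"y": 0.08,"z": 0,"ax": 0,"ay": 0,"az": 0}
    - {"hand": 100,"x": -0.275,"y": 0.1,"z": 0,"ax": 0,"ay": 0,"az": 0}
    - {"hand": 100,"x": -0.33,"y": 0.12,"z": 0,"ax": 0,"ay": 0,"az": 0}
    - {"hand": 100,"x": -0.384,"y": 0.139,"z": 0.01,"ax": 0,"ay": 0,"az": 0}
    - {"hand": 60,"x": -0.384,"y": 0.139,"z": 0.02,"ax": 0,"ay": 0,"az": 0}

```text
t: 2.1
tool_pos: [0.5419, -0.2737, 0.3823]
orientation: [-2.224, -2.216, 0.002]
force: [0.1, 0.4, -0.5]
opening: 0.0867
gripper_force: 0.0
```

```bash
python3 - <<'E'
from h import *
s=read_state(); print(s['tool_pos'],s['orientation'],s['q'])
E
```

```text
[ 0.54193146 -0.27374527  0.38232837] [-2.22413261e+00 -2.21554086e+00  1.97453898e-03] [-5.51951626e-01  1.61549257e-01  1.49488672e+00 -6.97909465e-04
  1.48765061e+00 -5.48022357e-01]
```

Call:
carry_out:
  targets:
    - {"hand": 55,"x": 0.0,"y": 0.0,"z": 0.02,"ax": 0,"ay": 0,"az": 0}
    - {"hand": 55,"x": 0.0,"y": 0,"z": 0.04,"ax": 0,"ay": 0,"az": 0}
    - {"hand": 55,"x": 0.0,"y": 0,"z": 0.055,"ax": 0,"ay": 0,"az": 0}
    - {"hand": 55,"x": 0.0,"y": 0,"z": 0.065,"ax": 0,"ay": 0,"az": 0}
    - {"hand": 55,"x": 0.0,"y": 0,"z": 0.07,"ax": 0,"ay": 0,"az": 0}
    - {"hand": 55,"x": 0.0,"y": 0,"z": 0.07,"ax": 0,"ay": 0,"az": 0}

```text
t: 2.85
tool_pos: [0.542, -0.2702, 0.3148]
orientation: [2.221, 2.222, -0.0]
force: [0.7, 0.1, -0.1]
opening: 0.0511
gripper_force: 0.0
```

```bash
python3 - <<'E'
from h import *
im,d=read_camera("side"); np.save("s1.npy",d)
cv2.imwrite("pics/s1.png",cv2.resize(im[240:400,290:470],None,fx=4,fy=3.7,interpolation=cv2.INTER_CUBIC))
print(read_state()['tool_pos'])
E
```

```text
[ 0.54209364 -0.27033029  0.3152615 ]
```

View pics/s1.png

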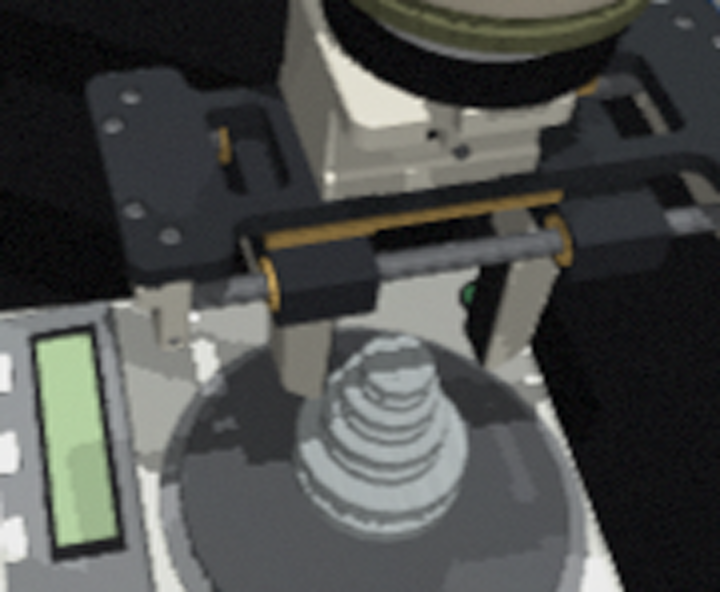

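Both fingers straddle the smallest weight: left tip at crop (305,390), right tip at (505,360). I'll go down 9.5 mm and close.

Call:
carry_out:
  newtons: 12
  targets:
    - {"hand": 50,"x": 0,"y": 0,"z": 0.006,"ax": 0,"ay": 0,"az": 0}
    - {"hand": 45,"x": 0,"y": 0,"z": 0.0095,"ax": 0,"ay": 0,"az": 0}
    - {"hand": 35,"x": 0,"y": 0,"z": 0.0095,"ax": 0,"ay": 0,"az": 0}
    - {"hand": 28,"x": 0,"y": 0,"z": 0.0095,"ax": 0,"ay": 0,"az": 0}
    - {"hand": 20,"x": 0,"y": 0,"z": 0.0095,"ax": 0,"ay": 0,"az": 0}
    - {"hand": 10,"x": 0,"y": 0,"z": 0.0095,"ax": 0,"ay": 0,"az": 0}
    - {"hand": 10,"x": 0,"y": 0,"z": 0.0095,"ax": 0,"ay": 0,"az": 0}

```text
t: 3.78
tool_pos: [0.542, -0.2703, 0.3054]
orientation: [2.221, 2.221, 0.0]
force: [-0.3, -0.2, 0.5]
opening: 0.0235
gripper_force: 12.0
```

Call:
carry_out:
  targets:
    - {"hand": 10,"x": 0,"y": 0,"z": -0.01,"ax": 0,"ay": 0,"az": 0}
    - {"hand": 10,"x": 0,"y": 0,"z": -0.03,"ax": 0,"ay": 0,"az": 0}
    - {"hand": 10,"x": 0.01,"y": 0.002,"z": -0.05,"ax": 0,"ay": 0,"az": 0}
    - {"hand": 10,"x": 0.04,"y": 0.007,"z": -0.06,"ax": 0,"ay": 0,"az": 0}
    - {"hand": 10,"x": 0.085,"y": 0.015,"z": -0.06,"ax": 0,"ay": 0,"az": 0}
    - {"hand": 10,"x": 0.13,"y": 0.022,"z": -0.06,"ax": 0,"ay": 0,"az": 0}
    - {"hand": 10,"x": 0.175,"y": 0.03,"z": -0.06,"ax": 0,"ay": 0,"az": 0}
    - {"hand": 10,"x": 0.22,"y": 0.038,"z": -0.06,"ax": 0,"ay": 0,"az": 0}

```text
t: 4.78
tool_pos: [0.5802, -0.0482, 0.3674]
orientation: [2.22, 2.22, 0.002]
force: [0.5, 1.0, 0.2]
opening: 0.0232
gripper_force: 12.0
```

Call:
carry_out:
  targets:
    - {"hand": 10,"x": 0.045,"y": 0.007,"z": 0,"ax": 0,"ay": 0,"az": 0}
    - {"hand": 10,"x": 0.085,"y": 0.014,"z": 0.01,"ax": 0,"ay": 0,"az": 0}
    - {"hand": 10,"x": 0.12,"y": 0.02,"z": 0.03,"ax": 0,"ay": 0,"az": 0}
    - {"hand": 10,"x": 0.143,"y": 0.024,"z": 0.05,"ax": 0,"ay": 0,"az": 0}
    - {"hand": 10,"x": 0.153,"y": 0.025,"z": 0.08,"ax": 0,"ay": 0,"az": 0}
    - {"hand": 10,"x": 0.153,"y": 0.025,"z": 0.11,"ax": 0,"ay": 0,"az": 0}
    - {"hand": 10,"x": 0.153,"y": 0.025,"z": 0.135,"ax": 0,"ay": 0,"az": 0}
    - {"hand": 10,"x": 0.153,"y": 0.025,"z": 0.14,"ax": 0,"ay": 0,"az": 0}

```text
t: 5.78
tool_pos: [0.6043, 0.1033, 0.2246]
orientation: [-2.22, -2.221, 0.002]
force: [-0.1, 0.7, -0.8]
opening: 0.0234
gripper_force: 12.0
```

```bash
python3 - <<'E'
from h import *
print(read_state()['tool_pos'],read_state()['opening'])
for n,q in(("side",(slice(150,250),slice(300,420))),("top",(slice(130,230),slice(250,370)))):
    im,d=read_camera(n); np.save(n+"2.npy",d)
    cv2.imwrite(f"pics/{n}2.png",cv2.resize(im[q],None,fx=5,fy=5,interpolation=cv2.INTER_CUBIC))
E
```

```text
[0.60430803 0.1033031  0.22461209] 0.023418008000754217
```

View pics/side2.png

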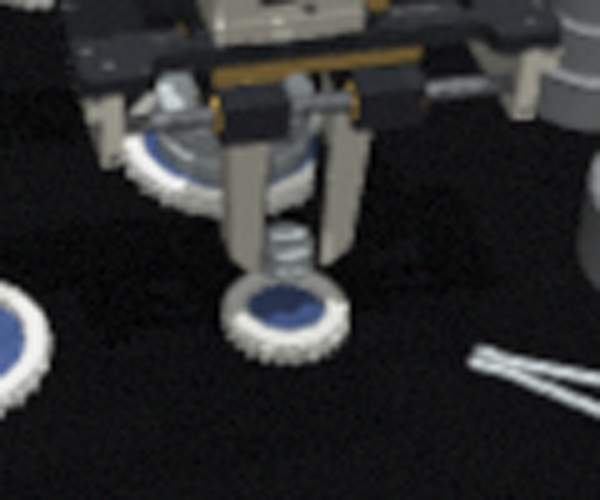

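The weight hangs between the fingers over case50, at crop (290,250) with the seat at (286,306). I'll check the offset from depth.

```bash
python3 - <<'E'
from h import *
d=np.load("side2.npy"); q=(slice(192,207),slice(353,364)); P,uv=pts("side",d,q)
s=(P[:,2]>.02)&(P[:,1]<.13)&(P[:,2]<.052); P=P[s]; print(len(P),P.min(0).round(4),P.max(0).round(4),circ(P[abs(P[:,2]-.036)<.006]).round(4))
d=np.load("side2.npy"); P,uv=pts("side",d,(slice(195,230),slice(340,375)))
s=(abs(P[:,2]-.012)<.003);print(P[s].min(0),P[s].max(0)); s=(abs(P[:,2]-.008)<.0025); P=P[s];print(circ(P), ((P.min(0)+P.max(0))/2).round(4),np.ptp(P,axis=0))
E
```

```text
114 [0.5943 0.09   0.0325] [0.6173 0.1147 0.0519] [0.6055 0.1009 0.0195]
[0.58057938 0.07373266 0.00901355] [0.63136153 0.12343576 0.01451307]
[0.60509171 0.09546073 0.03431856] [0.6073 0.0962 0.0081] [0.05305927 0.04491358 0.00466226]
```

The offset is under 2 mm. I'll lower and release.

Call:
carry_out:
  targets:
    - {"hand": 10,"x": 0,"y": 0,"z": 0.012,"ax": 0,"ay": 0,"az": 0}
    - {"hand": 10,"x": 0,"y": 0,"z": 0.018,"ax": 0,"ay": 0,"az": 0}
    - {"hand": 10,"x": 0,"y": 0,"z": 0.022,"ax": 0,"ay": 0,"az": 0}
    - {"hand": 10,"x": 0,"y": 0,"z": 0.024,"ax": 0,"ay": 0,"az": 0}
    - {"hand": 10,"x": 0,"y": 0,"z": 0.0245,"ax": 0,"ay": 0,"az": 0}
    - {"hand": 10,"x": 0,"y": 0,"z": 0.0245,"ax": 0,"ay": 0,"az": 0}

```text
t: 6.62
tool_pos: [0.6051, 0.1027, 0.2009]
orientation: [2.221, 2.221, 0.0]
force: [0.1, -0.9, -1.0]
opening: 0.0233
gripper_force: 12.0
```

Call:
carry_out:
  targets:
    - {"hand": 28,"x": 0,"y": 0,"z": 0,"ax": 0,"ay": 0,"az": 0}
    - {"hand": 35,"x": 0,"y": 0,"z": 0,"ax": 0,"ay": 0,"az": 0}
    - {"hand": 45,"x": 0,"y": 0,"z": 0,"ax": 0,"ay": 0,"az": 0}
    - {"hand": 50,"x": 0,"y": 0,"z": -0.01,"ax": 0,"ay": 0,"az": 0}
    - {"hand": 50,"x": 0,"y": 0,"z": -0.04,"ax": 0,"ay": 0,"az": 0}
    - {"hand": 60,"x": 0,"y": 0,"z": -0.08,"ax": 0,"ay": 0,"az": 0}
    - {"hand": 60,"x": -0.02,"y": 0,"z": -0.12,"ax": 0,"ay": 0,"az": 0}
    - {"hand": 60,"x": -0.06,"y": -0.01,"z": -0.14,"ax": 0,"ay": 0,"az": 0}

```text
t: 7.62
tool_pos: [0.5957, 0.0431, 0.3449]
orientation: [2.216, 2.221, 0.006]
force: [0.0, -0.5, 0.5]
opening: 0.0556
gripper_force: 0.0
```

```bash
cat > chk.py <<'E'
from h import *
import sys
# flatness/height check of a placed weight: args x y topz diam
x,y,zt,D=map(float,sys.argv[1:5])
for n in("side","top"):
    im,d=read_camera(n); P,uv=pts(n,d,(slice(0,400),slice(0,640)))
    s=(np.hypot(P[:,0]-x,P[:,1]-y)<D/2+.006)&(abs(P[:,2]-zt)<.004); P=P[s]
    if len(P)>5:
        c=np.linalg.lstsq(np.c_[P[:,:2]-[x,y],np.ones(len(P))],P[:,2],rcond=None)[0]
        print(n,len(P),'ctr',((P.min(0)+P.max(0))/2).round(4),'ext',np.ptp(P,axis=0).round(4),'tilt',c[:2].round(3),'z',c[2].round(4))
print(read_state()['tool_pos'])
E
python3 chk.py .605 .102 .0218 .024
```

```text
side 74 ctr [0.6059 0.0999 0.0219] ext [0.0232 0.0239 0.0076] tilt [0.03 0.03] z 0.0219
top 24 ctr [0.6042 0.0963 0.0217] ext [0.0186 0.008  0.007 ] tilt [-0.078  0.088] z 0.0212
[0.59553682 0.03993734 0.34531786]
```

Call:
carry_out:
  targets:
    - {"hand": 65,"x": -0.045,"y": -0.008,"z": 0,"ax": 0,"ay": 0,"az": 0}
    - {"hand": 65,"x": -0.095,"y": -0.016,"z": 0,"ax": 0,"ay": 0,"az": 0}
    - {"hand": 65,"x": -0.145,"y": -0.024,"z": 0,"ax": 0,"ay": 0,"az": 0}
    - {"hand": 65,"x": -0.195,"y": -0.033,"z": 0,"ax": 0,"ay": 0,"az": 0}
    - {"hand": 65,"x": -0.245,"y": -0.042,"z": 0,"ax": 0,"ay": 0,"az": 0}
    - {"hand": 65,"x": -0.285,"y": -0.049,"z": 0,"ax": 0,"ay": 0,"az": 0}
    - {"hand": 65,"x": -0.308,"y": -0.053,"z": 0,"ax": 0,"ay": 0,"az": 0}
    - {"hand": 65,"x": -0.3135,"y": -0.053,"z": 0,"ax": 0,"ay": 0,"az": 0}

```text
t: 8.72
tool_pos: [0.5419, -0.2714, 0.3406]
orientation: [-2.223, -2.22, -0.0]
force: [-0.0, 1.1, 1.3]
opening: 0.0607
gripper_force: 0.0
```

Call:
carry_out:
  newtons: 15
  targets:
    - {"hand": 65,"x": 0,"y": 0,"z": 0.025,"ax": 0,"ay": 0,"az": 0}
    - {"hand": 60,"x": 0,"y": 0,"z": 0.045,"ax": 0,"ay": 0,"az": 0}
    - {"hand": 55,"x": 0,"y": 0,"z": 0.052,"ax": 0,"ay": 0,"az": 0}
    - {"hand": 50,"x": 0,"y": 0,"z": 0.052,"ax": 0,"ay": 0,"az": 0}
    - {"hand": 42,"x": 0,"y": 0,"z": 0.052,"ax": 0,"ay": 0,"az": 0}
    - {"hand": 35,"x": 0,"y": 0,"z": 0.052,"ax": 0,"ay": 0,"az": 0}
    - {"hand": 20,"x": 0,"y": 0,"z": 0.052,"ax": 0,"ay": 0,"az": 0}
    - {"hand": 20,"x": 0,"y": 0,"z": 0.052,"ax": 0,"ay": 0,"az": 0}

```text
t: 9.72
tool_pos: [0.5422, -0.271, 0.2896]
orientation: [2.221, 2.22, 0.001]
force: [-1.4, -0.2, 4.0]
opening: 0.0308
gripper_force: 15.0
```

Call:
carry_out:
  targets:
    - {"hand": 20,"x": 0,"y": 0,"z": -0.01,"ax": 0,"ay": 0,"az": 0}
    - {"hand": 20,"x": 0,"y": 0,"z": -0.03,"ax": 0,"ay": 0,"az": 0}
    - {"hand": 20,"x": 0.01,"y": 0,"z": -0.045,"ax": 0,"ay": 0,"az": 0}
    - {"hand": 20,"x": 0.04,"y": 0,"z": -0.05,"ax": 0,"ay": 0,"az": 0}
    - {"hand": 20,"x": 0.085,"y": 0,"z": -0.05,"ax": 0,"ay": 0,"az": 0}
    - {"hand": 20,"x": 0.135,"y": 0.001,"z": -0.05,"ax": 0,"ay": 0,"az": 0}
    - {"hand": 20,"x": 0.185,"y": 0.001,"z": -0.05,"ax": 0,"ay": 0,"az": 0}
    - {"hand": 20,"x": 0.235,"y": 0.001,"z": -0.05,"ax": 0,"ay": 0,"az": 0}

```text
t: 10.72
tool_pos: [0.5427, -0.0337, 0.3402]
orientation: [2.221, 2.221, 0.002]
force: [0.2, 0.6, -0.4]
opening: 0.0312
gripper_force: 15.0
```

Call:
carry_out:
  targets:
    - {"hand": 20,"x": 0.05,"y": 0,"z": 0,"ax": 0,"ay": 0,"az": 0}
    - {"hand": 20,"x": 0.1,"y": 0.001,"z": 0,"ax": 0,"ay": 0,"az": 0}
    - {"hand": 20,"x": 0.15,"y": 0.001,"z": 0,"ax": 0,"ay": 0,"az": 0}
    - {"hand": 20,"x": 0.2,"y": 0.001,"z": 0,"ax": 0,"ay": 0,"az": 0}
    - {"hand": 20,"x": 0.25,"y": 0.002,"z": 0,"ax": 0,"ay": 0,"az": 0}
    - {"hand": 20,"x": 0.3,"y": 0.002,"z": 0,"ax": 0,"ay": 0,"az": 0}
    - {"hand": 20,"x": 0.35,"y": 0.003,"z": 0,"ax": 0,"ay": 0,"az": 0}
    - {"hand": 20,"x": 0.39,"y": 0.003,"z": 0,"ax": 0,"ay": 0,"az": 0}

```text
t: 11.72
tool_pos: [0.5452, 0.3568, 0.3401]
orientation: [2.22, 2.223, 0.002]
force: [0.8, 0.2, -0.2]
opening: 0.0314
gripper_force: 15.0
```

Call:
carry_out:
  targets:
    - {"hand": 20,"x": 0.025,"y": 0,"z": 0.01,"ax": 0,"ay": 0,"az": 0}
    - {"hand": 20,"x": 0.038,"y": 0,"z": 0.03,"ax": 0,"ay": 0,"az": 0}
    - {"hand": 20,"x": 0.041,"y": 0,"z": 0.06,"ax": 0,"ay": 0,"az": 0}
    - {"hand": 20,"x": 0.041,"y": 0,"z": 0.09,"ax": 0,"ay": 0,"az": 0}
    - {"hand": 20,"x": 0.041,"y": 0,"z": 0.11,"ax": 0,"ay": 0,"az": 0}
    - {"hand": 20,"x": 0.041,"y": 0,"z": 0.115,"ax": 0,"ay": 0,"az": 0}
    - {"hand": 20,"x": 0.041,"y": 0,"z": 0.115,"ax": 0,"ay": 0,"az": 0}

```text
t: 12.6
tool_pos: [0.5462, 0.3951, 0.2242]
orientation: [2.222, 2.221, 0.0]
force: [-0.4, -0.2, -0.6]
opening: 0.0311
gripper_force: 15.0
```

```bash
python3 - <<'E'
from h import *
print(read_state()['tool_pos'],read_state()['opening'])
im,d=read_camera("side"); np.save("side3.npy",d); q=(slice(90,190),slice(260,360))
cv2.imwrite(f"pics/side3.png",cv2.resize(im[q],None,fx=6,fy=6,interpolation=cv2.INTER_CUBIC))
P,uv=pts("side",d,q)
for z in np.arange(.006,.056,.004):
    s=(abs(P[:,2]-z)<.002)&(abs(P[:,0]-.546)<.05)&(abs(P[:,1]-.4)<.05)
    if s.sum()>3: print(z.round(3),s.sum(),P[s].min(0)[:2].round(4),P[s].max(0)[:2].round(4))
E
```

```text
[0.54616402 0.39511027 0.22416548] 0.031149866051738327
0.006 56 [0.5027 0.3538] [0.5767 0.4168]
0.01 135 [0.5188 0.3633] [0.5793 0.418 ]
0.014 65 [0.519  0.3629] [0.5778 0.4174]
0.034 11 [0.5326 0.3775] [0.5615 0.3922]
0.038 23 [0.5291 0.3762] [0.5694 0.3983]
0.042 18 [0.5237 0.3791] [0.5714 0.3893]
0.046 51 [0.518  0.3796] [0.5776 0.4108]
0.05 51 [0.5187 0.3797] [0.5768 0.4073]
0.054 19 [0.5174 0.381 ] [0.5747 0.4012]
```

View pics/side3.png

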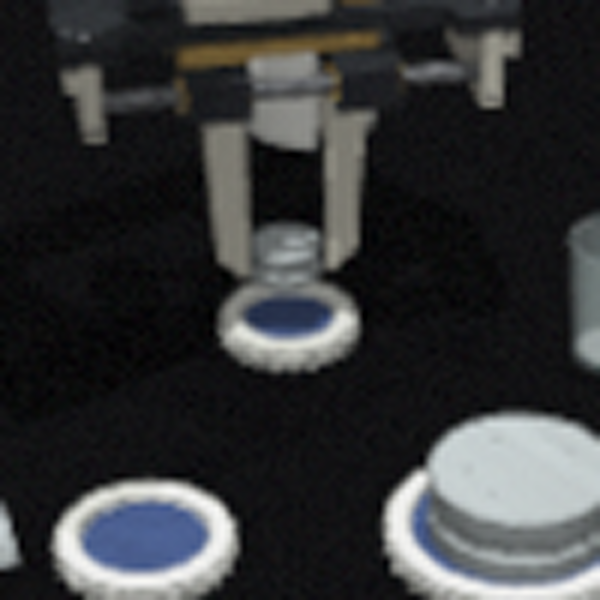

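The weight hangs level at crop (288,252) over the seat at (288,315), within about 2 mm. I'll lower, release and return toward the stack.

Call:
carry_out:
  targets:
    - {"hand": 20,"x": 0,"y": 0.001,"z": 0.012,"ax": 0,"ay": 0,"az": 0}
    - {"hand": 20,"x": 0,"y": 0.001,"z": 0.018,"ax": 0,"ay": 0,"az": 0}
    - {"hand": 20,"x": 0,"y": 0.001,"z": 0.022,"ax": 0,"ay": 0,"az": 0}
    - {"hand": 20,"x": 0,"y": 0.001,"z": 0.024,"ax": 0,"ay": 0,"az": 0}
    - {"hand": 20,"x": 0,"y": 0.001,"z": 0.0245,"ax": 0,"ay": 0,"az": 0}
    - {"hand": 20,"x": 0,"y": 0.001,"z": 0.0245,"ax": 0,"ay": 0,"az": 0}

```text
t: 13.4
tool_pos: [0.547, 0.3953, 0.1999]
orientation: [2.221, 2.221, 0.0]
force: [-3.3, -1.4, 4.7]
opening: 0.0315
gripper_force: 15.0
```

Call:
carry_out:
  targets:
    - {"hand": 36,"x": 0,"y": 0,"z": 0,"ax": 0,"ay": 0,"az": 0}
    - {"hand": 42,"x": 0,"y": 0,"z": 0,"ax": 0,"ay": 0,"az": 0}
    - {"hand": 55,"x": 0,"y": 0,"z": 0,"ax": 0,"ay": 0,"az": 0}
    - {"hand": 60,"x": 0,"y": 0,"z": -0.01,"ax": 0,"ay": 0,"az": 0}
    - {"hand": 60,"x": 0,"y": 0,"z": -0.04,"ax": 0,"ay": 0,"az": 0}
    - {"hand": 65,"x": 0,"y": 0,"z": -0.08,"ax": 0,"ay": 0,"az": 0}
    - {"hand": 65,"x": -0.02,"y": 0,"z": -0.12,"ax": 0,"ay": 0,"az": 0}
    - {"hand": 65,"x": -0.06,"y": 0,"z": -0.13,"ax": 0,"ay": 0,"az": 0}

```text
t: 14.4
tool_pos: [0.5477, 0.3361, 0.3344]
orientation: [2.218, 2.222, 0.011]
force: [0.3, -0.9, -0.2]
opening: 0.0602
gripper_force: 0.0
```

```bash
python3 chk.py .547 .396 .0235 .032
```

```text
side 73 ctr [0.5482 0.3942 0.0233] ext [0.0294 0.0309 0.0065] tilt [-0.016  0.029] z 0.0235
[0.54800589 0.33283033 0.3326769 ]
```

Call:
carry_out:
  targets:
    - {"hand": 75,"x": -0.05,"y": 0,"z": 0,"ax": 0,"ay": 0,"az": 0}
    - {"hand": 75,"x": -0.105,"y": -0.001,"z": 0,"ax": 0,"ay": 0,"az": 0}
    - {"hand": 75,"x": -0.16,"y": -0.001,"z": 0,"ax": 0,"ay": 0,"az": 0}
    - {"hand": 75,"x": -0.215,"y": -0.002,"z": 0,"ax": 0,"ay": 0,"az": 0}
    - {"hand": 75,"x": -0.27,"y": -0.002,"z": 0,"ax": 0,"ay": 0,"az": 0}
    - {"hand": 75,"x": -0.325,"y": -0.003,"z": 0,"ax": 0,"ay": 0,"az": 0}
    - {"hand": 75,"x": -0.38,"y": -0.003,"z": 0,"ax": 0,"ay": 0,"az": 0}
    - {"hand": 75,"x": -0.435,"y": -0.004,"z": 0,"ax": 0,"ay": 0,"az": 0}

```text
t: 15.5
tool_pos: [0.5429, -0.1012, 0.3296]
orientation: [2.221, 2.221, 0.001]
force: [0.8, -0.3, -0.7]
opening: 0.0698
gripper_force: 0.0
```

Call:
carry_out:
  targets:
    - {"hand": 75,"x": -0.05,"y": 0,"z": 0,"ax": 0,"ay": 0,"az": 0}
    - {"hand": 75,"x": -0.1,"y": 0,"z": 0,"ax": 0,"ay": 0,"az": 0}
    - {"hand": 75,"x": -0.14,"y": -0.001,"z": 0,"ax": 0,"ay": 0,"az": 0}
    - {"hand": 75,"x": -0.165,"y": -0.001,"z": 0,"ax": 0,"ay": 0,"az": 0}
    - {"hand": 75,"x": -0.171,"y": -0.001,"z": 0.01,"ax": 0,"ay": 0,"az": 0}
    - {"hand": 75,"x": -0.171,"y": -0.001,"z": 0.03,"ax": 0,"ay": 0,"az": 0}
    - {"hand": 75,"x": -0.171,"y": -0.001,"z": 0.04,"ax": 0,"ay": 0,"az": 0}

```text
t: 16.38
tool_pos: [0.5415, -0.269, 0.2863]
orientation: [-2.217, -2.22, 0.001]
force: [0.4, 0.3, 0.2]
opening: 0.0695
gripper_force: 0.0
```

```bash
python3 chk.py .5425 -.271 .0977 .042
```

```text
side 739 ctr [ 0.5427 -0.2705  0.0972] ext [0.0417 0.0426 0.0069] tilt [0.006 0.007] z 0.0978
top 56 ctr [ 0.5453 -0.257   0.0978] ext [0.0323 0.0158 0.0076] tilt [-0.025 -0.011] z 0.0971
[ 0.54137895 -0.26911853  0.2864996 ]
```

Call:
carry_out:
  newtons: 20
  targets:
    - {"hand": 75,"x": -0.001,"y": 0,"z": 0.01,"ax": 0,"ay": 0,"az": 0}
    - {"hand": 70,"x": -0.001,"y": 0,"z": 0.018,"ax": 0,"ay": 0,"az": 0}
    - {"hand": 65,"x": -0.001,"y": 0,"z": 0.018,"ax": 0,"ay": 0,"az": 0}
    - {"hand": 55,"x": -0.001,"y": 0,"z": 0.018,"ax": 0,"ay": 0,"az": 0}
    - {"hand": 48,"x": -0.001,"y": 0,"z": 0.018,"ax": 0,"ay": 0,"az": 0}
    - {"hand": 42,"x": -0.001,"y": 0,"z": 0.018,"ax": 0,"ay": 0,"az": 0}
    - {"hand": 30,"x": -0.001,"y": 0,"z": 0.018,"ax": 0,"ay": 0,"az": 0}
    - {"hand": 30,"x": -0.001,"y": 0,"z": 0.018,"ax": 0,"ay": 0,"az": 0}

```text
t: 17.48
tool_pos: [0.5421, -0.2719, 0.2717]
orientation: [2.221, 2.221, 0.0]
force: [0.8, -0.0, 2.8]
opening: 0.0417
gripper_force: 20.0
```

Call:
carry_out:
  targets:
    - {"hand": 30,"x": 0,"y": 0,"z": -0.01,"ax": 0,"ay": 0,"az": 0}
    - {"hand": 30,"x": 0,"y": 0,"z": -0.03,"ax": 0,"ay": 0,"az": 0}
    - {"hand": 30,"x": 0.01,"y": -0.002,"z": -0.045,"ax": 0,"ay": 0,"az": 0}
    - {"hand": 30,"x": 0.035,"y": -0.006,"z": -0.05,"ax": 0,"ay": 0,"az": 0}
    - {"hand": 30,"x": 0.075,"y": -0.012,"z": -0.05,"ax": 0,"ay": 0,"az": 0}
    - {"hand": 30,"x": 0.12,"y": -0.018,"z": -0.05,"ax": 0,"ay": 0,"az": 0}
    - {"hand": 30,"x": 0.165,"y": -0.025,"z": -0.05,"ax": 0,"ay": 0,"az": 0}
    - {"hand": 30,"x": 0.21,"y": -0.032,"z": -0.05,"ax": 0,"ay": 0,"az": 0}

```text
t: 18.48
tool_pos: [0.5094, -0.0599, 0.3225]
orientation: [2.221, 2.221, 0.002]
force: [0.4, 0.9, -2.2]
opening: 0.0418
gripper_force: 20.0
```

Call:
carry_out:
  targets:
    - {"hand": 30,"x": 0.045,"y": -0.007,"z": 0,"ax": 0,"ay": 0,"az": 0}
    - {"hand": 30,"x": 0.09,"y": -0.014,"z": 0,"ax": 0,"ay": 0,"az": 0}
    - {"hand": 30,"x": 0.135,"y": -0.02,"z": 0,"ax": 0,"ay": 0,"az": 0}
    - {"hand": 30,"x": 0.18,"y": -0.027,"z": 0,"ax": 0,"ay": 0,"az": 0}
    - {"hand": 30,"x": 0.225,"y": -0.034,"z": 0,"ax": 0,"ay": 0,"az": 0}
    - {"hand": 30,"x": 0.265,"y": -0.04,"z": 0,"ax": 0,"ay": 0,"az": 0}
    - {"hand": 30,"x": 0.295,"y": -0.044,"z": 0,"ax": 0,"ay": 0,"az": 0}
    - {"hand": 30,"x": 0.3065,"y": -0.046,"z": 0.01,"ax": 0,"ay": 0,"az": 0}

```text
t: 19.48
tool_pos: [0.4636, 0.2467, 0.313]
orientation: [2.218, 2.223, 0.005]
force: [0.9, -1.1, -2.0]
opening: 0.0414
gripper_force: 20.0
```

Call:
carry_out:
  targets:
    - {"hand": 30,"x": 0,"y": 0,"z": 0.025,"ax": 0,"ay": 0,"az": 0}
    - {"hand": 30,"x": 0,"y": 0,"z": 0.05,"ax": 0,"ay": 0,"az": 0}
    - {"hand": 30,"x": 0,"y": 0,"z": 0.075,"ax": 0,"ay": 0,"az": 0}
    - {"hand": 30,"x": 0,"y": 0,"z": 0.087,"ax": 0,"ay": 0,"az": 0}
    - {"hand": 30,"x": 0,"y": 0,"z": 0.087,"ax": 0,"ay": 0,"az": 0}

```text
t: 20.1
tool_pos: [0.4635, 0.2443, 0.2236]
orientation: [-2.221, -2.221, 0.003]
force: [0.3, -0.7, -1.3]
opening: 0.0416
gripper_force: 20.0
```

```bash
cat > hang.py <<'E'
from h import *
import sys
x0,y0=map(float,sys.argv[1:3]); print(read_state()['tool_pos'],read_state()['opening'])
im,d=read_camera("side"); P,uv=pts("side",d,(slice(0,400),slice(0,640)))
for z in np.arange(.006,.056,.004):
    s=(abs(P[:,2]-z)<.002)&(abs(P[:,0]-x0)<.05)&(abs(P[:,1]-y0)<.05)
    if s.sum()>3: print(z.round(3),s.sum(),P[s].min(0)[:2].round(4),P[s].max(0)[:2].round(4))
E
python3 hang.py .464 .247
```

```text
[0.46353251 0.24429953 0.22355323] 0.04160502672011625
0.006 76 [0.4149 0.2074] [0.4997 0.2621]
0.01 242 [0.431  0.2084] [0.5008 0.2669]
0.014 91 [0.4316 0.2095] [0.4982 0.2676]
0.034 11 [0.4448 0.2244] [0.4849 0.2419]
0.038 39 [0.4399 0.223 ] [0.4864 0.2459]
0.042 35 [0.4355 0.224 ] [0.4963 0.2422]
0.046 37 [0.4312 0.2229] [0.4987 0.2562]
0.05 166 [0.4314 0.2224] [0.4985 0.2647]
0.054 26 [0.4294 0.2299] [0.4988 0.2595]
```

Call:
carry_out:
  targets:
    - {"hand": 30,"x": 0,"y": 0,"z": 0.012,"ax": 0,"ay": 0,"az": 0}
    - {"hand": 30,"x": 0,"y": 0,"z": 0.018,"ax": 0,"ay": 0,"az": 0}
    - {"hand": 30,"x": 0,"y": 0,"z": 0.022,"ax": 0,"ay": 0,"az": 0}
    - {"hand": 30,"x": 0,"y": 0,"z": 0.024,"ax": 0,"ay": 0,"az": 0}
    - {"hand": 30,"x": 0,"y": 0,"z": 0.0245,"ax": 0,"ay": 0,"az": 0}
    - {"hand": 30,"x": 0,"y": 0,"z": 0.0245,"ax": 0,"ay": 0,"az": 0}

```text
t: 20.9
tool_pos: [0.464, 0.2448, 0.1999]
orientation: [2.221, 2.221, 0.001]
force: [-0.9, -0.9, -0.4]
opening: 0.0413
gripper_force: 20.0
```

Call:
carry_out:
  targets:
    - {"hand": 47,"x": 0,"y": 0,"z": 0,"ax": 0,"ay": 0,"az": 0}
    - {"hand": 54,"x": 0,"y": 0,"z": 0,"ax": 0,"ay": 0,"az": 0}
    - {"hand": 65,"x": 0,"y": 0,"z": 0,"ax": 0,"ay": 0,"az": 0}
    - {"hand": 70,"x": 0,"y": 0,"z": -0.01,"ax": 0,"ay": 0,"az": 0}
    - {"hand": 70,"x": 0,"y": 0,"z": -0.04,"ax": 0,"ay": 0,"az": 0}
    - {"hand": 75,"x": 0,"y": 0,"z": -0.08,"ax": 0,"ay": 0,"az": 0}
    - {"hand": 80,"x": -0.02,"y": 0,"z": -0.12,"ax": 0,"ay": 0,"az": 0}
    - {"hand": 85,"x": -0.06,"y": 0.01,"z": -0.13,"ax": 0,"ay": 0,"az": 0}

```text
t: 21.9
tool_pos: [0.4746, 0.1853, 0.3342]
orientation: [2.217, 2.222, 0.009]
force: [0.9, -0.3, 0.7]
opening: 0.0777
gripper_force: 0.0
```

```bash
python3 chk.py .465 .244 .026 .042
```

```text
side 166 ctr [0.4651 0.2446 0.026 ] ext [0.0408 0.0429 0.0079] tilt [0.011 0.016] z 0.0262
top 10 ctr [0.4509 0.2541 0.0251] ext [0.0075 0.018  0.0058] tilt [ 0.523 -0.062] z 0.0336
[0.47520904 0.18254714 0.33284033]
```

Call:
carry_out:
  targets:
    - {"hand": 95,"x": -0.05,"y": 0.008,"z": 0,"ax": 0,"ay": 0,"az": 0}
    - {"hand": 95,"x": -0.105,"y": 0.016,"z": 0,"ax": 0,"ay": 0,"az": 0}
    - {"hand": 95,"x": -0.16,"y": 0.024,"z": 0,"ax": 0,"ay": 0,"az": 0}
    - {"hand": 95,"x": -0.215,"y": 0.032,"z": 0,"ax": 0,"ay": 0,"az": 0}
    - {"hand": 95,"x": -0.27,"y": 0.04,"z": 0,"ax": 0,"ay": 0,"az": 0}
    - {"hand": 95,"x": -0.325,"y": 0.048,"z": 0,"ax": 0,"ay": 0,"az": 0}
    - {"hand": 95,"x": -0.375,"y": 0.056,"z": 0,"ax": 0,"ay": 0,"az": 0}
    - {"hand": 95,"x": -0.42,"y": 0.063,"z": 0,"ax": 0,"ay": 0,"az": 0}

```text
t: 23.0
tool_pos: [0.5371, -0.2368, 0.3298]
orientation: [-2.222, -2.221, -0.0]
force: [-0.1, -0.4, -0.3]
opening: 0.0882
gripper_force: 0.0
```

Call:
carry_out:
  targets:
    - {"hand": 95,"x": -0.025,"y": 0.003,"z": 0,"ax": 0,"ay": 0,"az": 0}
    - {"hand": 95,"x": -0.036,"y": 0.005,"z": 0.01,"ax": 0,"ay": 0,"az": 0}
    - {"hand": 95,"x": -0.036,"y": 0.005,"z": 0.03,"ax": 0,"ay": 0,"az": 0}
    - {"hand": 95,"x": -0.036,"y": 0.005,"z": 0.05,"ax": 0,"ay": 0,"az": 0}
    - {"hand": 95,"x": -0.036,"y": 0.005,"z": 0.06,"ax": 0,"ay": 0,"az": 0}
    - {"hand": 95,"x": -0.036,"y": 0.005,"z": 0.06,"ax": 0,"ay": 0,"az": 0}

```text
t: 23.75
tool_pos: [0.5415, -0.2703, 0.2681]
orientation: [-2.219, -2.221, 0.001]
force: [0.8, -0.4, -0.3]
opening: 0.0881
gripper_force: 0.0
```

```bash
python3 chk.py .5425 -.271 .0797 .058
```

```text
side 1355 ctr [ 0.543  -0.2725  0.0793] ext [0.0575 0.0552 0.0073] tilt [0.006 0.009] z 0.0799
top 126 ctr [ 0.5456 -0.2591  0.0796] ext [0.0475 0.0355 0.0077] tilt [-0.003  0.03 ] z 0.0779
[ 0.54217215 -0.27100148  0.2701475 ]
```

Call:
carry_out:
  newtons: 30
  targets:
    - {"hand": 95,"x": 0,"y": 0,"z": 0.012,"ax": 0,"ay": 0,"az": 0}
    - {"hand": 95,"x": 0,"y": 0,"z": 0.021,"ax": 0,"ay": 0,"az": 0}
    - {"hand": 80,"x": 0,"y": 0,"z": 0.0215,"ax": 0,"ay": 0,"az": 0}
    - {"hand": 70,"x": 0,"y": 0,"z": 0.0215,"ax": 0,"ay": 0,"az": 0}
    - {"hand": 64,"x": 0,"y": 0,"z": 0.0215,"ax": 0,"ay": 0,"az": 0}
    - {"hand": 58,"x": 0,"y": 0,"z": 0.0215,"ax": 0,"ay": 0,"az": 0}
    - {"hand": 45,"x": 0,"y": 0,"z": 0.0215,"ax": 0,"ay": 0,"az": 0}
    - {"hand": 45,"x": 0,"y": 0,"z": 0.0215,"ax": 0,"ay": 0,"az": 0}

```text
t: 24.85
tool_pos: [0.5421, -0.2714, 0.2487]
orientation: [2.221, 2.221, 0.0]
force: [0.3, 0.3, 1.7]
opening: 0.0574
gripper_force: 30.0
```

Call:
carry_out:
  targets:
    - {"hand": 45,"x": 0,"y": 0,"z": -0.008,"ax": 0,"ay": 0,"az": 0}
    - {"hand": 45,"x": 0,"y": 0,"z": -0.025,"ax": 0,"ay": 0,"az": 0}
    - {"hand": 45,"x": 0,"y": 0,"z": -0.045,"ax": 0,"ay": 0,"az": 0}
    - {"hand": 45,"x": 0.02,"y": -0.004,"z": -0.057,"ax": 0,"ay": 0,"az": 0}
    - {"hand": 45,"x": 0.055,"y": -0.012,"z": -0.06,"ax": 0,"ay": 0,"az": 0}
    - {"hand": 45,"x": 0.095,"y": -0.021,"z": -0.06,"ax": 0,"ay": 0,"az": 0}
    - {"hand": 45,"x": 0.135,"y": -0.03,"z": -0.06,"ax": 0,"ay": 0,"az": 0}
    - {"hand": 45,"x": 0.175,"y": -0.039,"z": -0.06,"ax": 0,"ay": 0,"az": 0}

```text
t: 25.85
tool_pos: [0.5028, -0.0952, 0.31]
orientation: [2.22, 2.22, 0.002]
force: [0.8, 0.5, -4.5]
opening: 0.0574
gripper_force: 30.0
```

Call:
carry_out:
  targets:
    - {"hand": 45,"x": 0.04,"y": -0.009,"z": 0,"ax": 0,"ay": 0,"az": 0}
    - {"hand": 45,"x": 0.08,"y": -0.018,"z": 0,"ax": 0,"ay": 0,"az": 0}
    - {"hand": 45,"x": 0.12,"y": -0.027,"z": 0,"ax": 0,"ay": 0,"az": 0}
    - {"hand": 45,"x": 0.155,"y": -0.035,"z": 0,"ax": 0,"ay": 0,"az": 0}
    - {"hand": 45,"x": 0.185,"y": -0.042,"z": 0,"ax": 0,"ay": 0,"az": 0}
    - {"hand": 45,"x": 0.203,"y": -0.0455,"z": 0,"ax": 0,"ay": 0,"az": 0}
    - {"hand": 45,"x": 0.203,"y": -0.0455,"z": 0.015,"ax": 0,"ay": 0,"az": 0}
    - {"hand": 45,"x": 0.203,"y": -0.0455,"z": 0.035,"ax": 0,"ay": 0,"az": 0}

```text
t: 26.85
tool_pos: [0.4579, 0.1065, 0.2737]
orientation: [2.22, 2.221, 0.003]
force: [-0.0, 0.3, -5.4]
opening: 0.0572
gripper_force: 30.0
```

Call:
carry_out:
  targets:
    - {"hand": 45,"x": 0,"y": 0,"z": 0.02,"ax": 0,"ay": 0,"az": 0}
    - {"hand": 45,"x": 0,"y": 0,"z": 0.038,"ax": 0,"ay": 0,"az": 0}
    - {"hand": 45,"x": 0,"y": 0,"z": 0.048,"ax": 0,"ay": 0,"az": 0}
    - {"hand": 45,"x": 0,"y": 0,"z": 0.048,"ax": 0,"ay": 0,"az": 0}

```text
t: 27.35
tool_pos: [0.4571, 0.1062, 0.2246]
orientation: [-2.221, -2.22, 0.002]
force: [0.5, 0.8, -4.4]
opening: 0.0577
gripper_force: 30.0
```

```bash
python3 hang.py .458 .108
```

```text
[0.45713821 0.10622237 0.22457947] 0.05772388696069652
0.006 102 [0.4187 0.0627] [0.5029 0.1184]
0.01 383 [0.4157 0.0628] [0.5029 0.1267]
0.014 145 [0.4182 0.0634] [0.5009 0.13  ]
0.034 26 [0.4298 0.0769] [0.4868 0.104 ]
0.038 47 [0.4235 0.0749] [0.4922 0.1004]
0.042 76 [0.4254 0.0773] [0.4965 0.1045]
0.046 42 [0.4178 0.0786] [0.5009 0.0987]
0.05 49 [0.416  0.0766] [0.501  0.0999]
0.054 242 [0.4162 0.0764] [0.5008 0.1345]
```

Call:
carry_out:
  targets:
    - {"hand": 45,"x": 0,"y": 0,"z": 0.012,"ax": 0,"ay": 0,"az": 0}
    - {"hand": 45,"x": 0,"y": 0,"z": 0.018,"ax": 0,"ay": 0,"az": 0}
    - {"hand": 45,"x": 0,"y": 0,"z": 0.021,"ax": 0,"ay": 0,"az": 0}
    - {"hand": 45,"x": 0,"y": 0,"z": 0.023,"ax": 0,"ay": 0,"az": 0}
    - {"hand": 45,"x": 0,"y": 0,"z": 0.024,"ax": 0,"ay": 0,"az": 0}
    - {"hand": 45,"x": 0,"y": 0,"z": 0.024,"ax": 0,"ay": 0,"az": 0}

```text
t: 28.15
tool_pos: [0.4575, 0.1068, 0.2013]
orientation: [2.221, 2.221, 0.0]
force: [-1.0, -0.1, -4.5]
opening: 0.0575
gripper_force: 30.0
```

Call:
carry_out:
  targets:
    - {"hand": 64,"x": 0,"y": 0,"z": 0,"ax": 0,"ay": 0,"az": 0}
    - {"hand": 70,"x": 0,"y": 0,"z": 0,"ax": 0,"ay": 0,"az": 0}
    - {"hand": 80,"x": 0,"y": 0,"z": 0,"ax": 0,"ay": 0,"az": 0}
    - {"hand": 88,"x": 0,"y": 0,"z": -0.01,"ax": 0,"ay": 0,"az": 0}
    - {"hand": 90,"x": 0,"y": 0,"z": -0.04,"ax": 0,"ay": 0,"az": 0}
    - {"hand": 90,"x": 0,"y": 0,"z": -0.08,"ax": 0,"ay": 0,"az": 0}
    - {"hand": 90,"x": -0.04,"y": 0,"z": -0.12,"ax": 0,"ay": 0,"az": 0}
    - {"hand": 90,"x": -0.1,"y": 0,"z": -0.14,"ax": 0,"ay": 0,"az": 0}

```text
t: 29.15
tool_pos: [0.458, 0.0073, 0.3447]
orientation: [2.215, 2.222, 0.005]
force: [1.4, -0.4, -1.0]
opening: 0.084
gripper_force: 0.0
```

Call:
carry_out:
  targets:
    - {"hand": 90,"x": -0.05,"y": 0,"z": 0,"ax": 0,"ay": 0,"az": 0}
    - {"hand": 90,"x": -0.1,"y": 0,"z": 0,"ax": 0,"ay": 0,"az": 0}
    - {"hand": 90,"x": -0.13,"y": 0,"z": 0,"ax": 0,"ay": 0,"az": 0}
    - {"hand": 90,"x": -0.13,"y": 0,"z": 0,"ax": 0,"ay": 0,"az": 0}
    - {"hand": 90,"x": -0.13,"y": 0,"z": 0,"ax": 0,"ay": 0,"az": 0}

```text
t: 29.78
tool_pos: [0.4574, -0.1222, 0.3414]
orientation: [2.222, 2.221, 0.001]
force: [0.2, 0.6, -0.4]
opening: 0.0838
gripper_force: 0.0
```

```bash
for a in ".605 .102 .0218 .024" ".547 .395 .0235 .032" ".465 .244 .026 .042" ".458 .106 .0317 .058" ".609 .2245 .037 .074"; do python3 chk.py $a; done; python3 -c "
from h import *
im,d=read_camera('top'); cv2.imwrite('pics/f.png',cv2.resize(im[150:280,160:350],None,fx=4,fy=4,interpolation=cv2.INTER_CUBIC))"
```

```text
top 49 ctr [0.6057 0.1029 0.0218] ext [0.0218 0.0209 0.0079] tilt [-0.036 -0.001] z 0.0206
[ 0.45748576 -0.12164013  0.3411897 ]
top 95 ctr [0.5469 0.3969 0.0232] ext [0.0292 0.0297 0.0074] tilt [0.003 0.005] z 0.0225
[ 0.45752807 -0.12160143  0.34111016]
top 168 ctr [0.4637 0.2469 0.026 ] ext [0.0386 0.0388 0.0079] tilt [0.006 0.022] z 0.0253
[ 0.45751377 -0.12184417  0.34106269]
side 242 ctr [0.4583 0.1053 0.0313] ext [0.0555 0.056  0.0072] tilt [0.006 0.02 ] z 0.0319
top 332 ctr [0.4568 0.1073 0.0317] ext [0.0561 0.0562 0.0079] tilt [ 0.001 -0.002] z 0.0307
[ 0.45749399 -0.12208155  0.34099444]
side 87 ctr [0.6031 0.2492 0.0376] ext [0.0472 0.0292 0.0058] tilt [-0.01  -0.018] z 0.0375
top 522 ctr [0.6124 0.2262 0.037 ] ext [0.0717 0.0728 0.0079] tilt [-0.006 -0.003] z 0.036
[ 0.45746734 -0.12230849  0.34101171]
```

View pics/f.png

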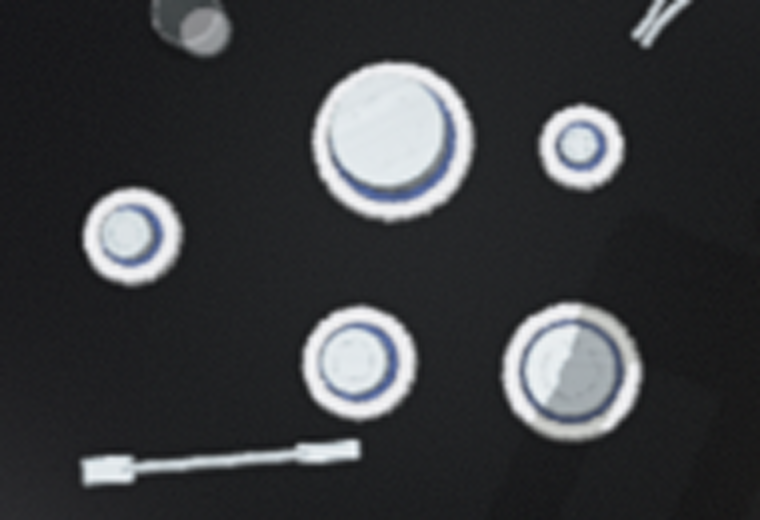

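All four weights sit flat in their seats: crop (580,146), (128,235), (355,361) and (571,371). The 1 kg weight at (390,133) is undisturbed. I'll hand the job in.

```bash
python3 -c "
from plant import robot
print(robot.close_job())"
```

```text
the job is handed in; nothing more can be done
None
```

All four weights are lying flat in their own cases, the 1 kg weight was left alone, and the job is handed in at about 30 s of the 112 s allowed; no verdict was shown.

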